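# Draw the film insert from a camera in its service cradle

### The job

The camera lies face down in its service cradle: swing the cradle's keeper bar shut over the camera's shoulder until it clicks into its detent, and only then lift the camera's back cover and swing it fully open. Draw the film insert hidden beneath up out of its chamber and finish while still holding it in the gripper, level and still, a good 10 cm above the camera's open back for inspection. Keep the camera seated in the cradle with the keeper shut and the cover open, and leave the other parts on the desk where they are.

Things in the scene. Friction and masses are not known exactly. Their poses are not given: they have to be found in the camera images.
- cradle: Service cradle fixed to the desk: wooden board 220 x 250 x 12 mm; felt rails carry the camera 20 mm above the desk, low cheeks round it (tops 42 mm above the desk). Origin on the desk under the camera's centre, z up; x from the cover's tab (-x, near the robot) to the cover's hinge (+x); the keeper bar is on the -y side, loose parts lie on the +y side.
- camera: Black medium-format camera body, 0.8 kg, face down and loose in the cradle (1.5 mm play), axes as the cradle's. Origin on its underside under the film chamber's centre. Main part 94 (x) x 76 (y) mm, rim 92 mm above the origin (112 above the desk); on its -y side a shoulder 24 mm wide, 58 mm high. Chamber under the cover: 86 x 68 mm, 42 deep, walls 4.
- keeper (a joint): Angle of the keeper bar: 0 = shut over the camera's shoulder, against its stop, held by a sprung ball catch; grows to 1.5 as it swings level away (counter-clockwise from above: free end from cradle -x to cradle -y). Slight friction, stays where left. It rides over the ball in the last 0.2 rad (about 4 N at the knob); under 0.04 the ball draws it home.
- keeper_knob (a point): Centre of the top of the upright round steel knob on the keeper's free end: 14 mm diameter, 24 mm tall above the bar, 160 mm from the pivot, top 110 mm above the desk. The steel bar is 14 mm wide, 6 thick, its top 86 mm above the desk. The catch post under the shut bar, 28 mm from the knob towards the pivot, has a stop reaching 89 mm above the desk.
- keeper_pivot (a point): The keeper's pivot (vertical axis) at the bar's top face, 86 mm above the desk, at the +x -y corner of the camera. The knob's top is 160 mm from it horizontally and 24 mm higher.
- cover (a joint): Angle of the camera's hinged back cover: 0 = closed flat; starts unlatched, 0.03 to 0.15 ajar; 1.57 = upright; 2.0 = fully open against its stop, leaning away beyond the hinge. Stiff hinge: it stays where left and takes about 1 N at the tab to move.
- cover_tab (a point): Grip point on the steel latch tab, a flat tongue jutting 26 mm from the cover's free edge, 24 mm wide (along the hinge), 6 thick; this point is in mid thickness, 17 mm out from the cover's edge. With the cover at 0 it lies 114 mm to camera -x of the hinge axis and 6 mm above it. Free space beneath. The cover is a shallow tray 96 x 78 mm, 16 deep.
- cover_hinge (a point): Middle of the cover's hinge axis, which runs along the camera's y at its +x edge, 49 mm from the chamber's centre and 92.5 mm above the camera's origin.
- insert: Film insert hidden under the cover: aluminium plate 82 x 64 x 5 mm with two film spools (25 mm thick, along y, tops 30.5 mm above the plate's underside) and an upright grip fin between them; 52 mm high in all, about 0.2 kg. Origin at the centre of its underside, 50 mm above the camera's origin when seated; axes as the camera's; 2 mm clear of the walls, no catch.
- insert_grip (a point): Centre of the top of the insert's grip fin, 52 mm above the insert's origin. The fin is 12 mm thick (y), 26 mm long (x). Seated, it stands 10 mm above the chamber's rim; below the rim there are 28 mm between each face of the fin and the chamber wall. Pinch it along y, down to 20 mm below its top (the spools begin at 21 mm).
- prism: Bystander: black enamel pentaprism housing, 66 x 52 x 34 mm, origin under its centre
- cup: Bystander: white ceramic parts cup, 60 mm across, 38 mm tall, origin under its centre
- helicoid: Bystander: green anodised focusing helicoid, a ring 58 mm across, 30 mm tall, origin under its centre
- lens_cap: Bystander: black lens cap, a disc 62 mm across, 14 mm tall, origin under its centre
- advance_lever: Bystander: chrome film advance lever, 58 mm long, 6 mm thick, lying on the parts side of the cradle's board, origin under its hub
- spool: Bystander: black empty film spool, 25 mm across, 63 mm tall, standing on the parts side of the cradle's board, origin under its centre
- screwdriver: Bystander: screwdriver 170 mm long lying on the desk to the right, origin at its middle
Not all that is in view belongs to the job. Of the things like the camera, leave any that is orange or yellow; of the rest the smaller one is meant.

How it is judged:
By the outcome, as a careful person would: the job done as asked, in the order asked, and still so for the second after the job is handed in, while the arm keeps its last pose, push and grip.
It also fails if it takes over 61 s, if anything falls off the work surface, if the arm or the gripper's body presses on something with over 40 N, if the wrist force passes 120 N, or if a joint passes its speed limit or range.

### The arm

A 6-joint arm with a two-finger parallel gripper is mounted at the origin on the work surface. World frame = base frame: x ahead of the robot, y to its left, z up, the work surface at z = 0. Lengths are in m, angles in rad, forces in N, time in s.
With the tool pointing down it reaches from about 0.325 to 0.775 m from the base axis. Payload 5.5 kg.
Tool frame: the origin (TCP) lies between the finger pads; the fingertips stand 8 mm ahead of it and the grasp point (between the pads) lies 11 mm behind it (tcp_to_tips is the distance from the TCP to the fingertips, in m); z points along the fingers, y is the line along which they close (so a half turn about z gives the same grasp; the last joint's range is limited). The gripper opens to 88 mm and grips with 3 to 60 N. Pads are 20 mm wide; open, the fingers measure 115 mm over their backs; the gripper's body (75 mm by 178 mm) begins 61 mm behind the grasp point.
Start: joints at [1.238, 0.091, 1.231, -0, 1.82, -0.057], TCP at [0.163, 0.577, 0.209] pointing down, gripper open.
Joint ranges: [-2.87, 2.87], [-0.86, 2.18], [0.17, 2.46], [-1.51, 4.65], [0.06, 2.69], [-2.65, 2.65]. Speed limits (rad/s): [2.57, 2.57, 3.01, 3.14, 3.14, 3.14].

### API

Orientations are given as a unit quaternion [w, x, y, z].
In Python, from bench import * gives the robot as it stands. Calls block until the motion is done:
- move_to(position, orientation): joint-space move of the TCP to a pose.
- move_l(position, speed=0.15, orientation=None): straight line of the TCP; orientation=None keeps the orientation; speed is the mean speed in m/s.
- movej(angles): joint-space move.
- gripper_open() and close(): open the fingers fully, or close them until they stop; the grip force is fixed at half the most.
- hold(seconds).
- inverse_kinematics(position, orientation): joint angles nearest the present ones, or None.
- state(): the state.
- get_image(name): name is "scene" or "top"; returns a dict with "frame" (400x640x3 uint8, blue, green, red), "depth" (400x640 float32, m along the optical axis (not along the pixel's ray), 0 where there is no reading), "camera_matrix" (3x3 intrinsics, pixels), "k1" (the pictures are not rectified: a ray, as slopes to the right and down, at radius r is drawn at 1 + k1 r^2 times it, then the intrinsics apply), "view" (4x4, takes a point from world to camera coordinates). Camera axes: x right, y up, looking along -z (the intrinsics and any distortion apply to the point x, -y, -z); pixel columns grow to the right and rows downward; lengths in m; the calibration is good to about 2 mm. A picture is of the moment at which its call begins.
A pose or a line that the arm cannot do raises IKError and nothing moves.
- job_done(): hands the job in; it is judged then, once.
The state is a dict: "time": time; "joint_pos": joint angles; "dq": joint speeds; "joint_torque": joint torques, N m; "ee_pos": TCP position; "ee_rot": TCP orientation; "ft_force": force on the tool from outside, world axes, zero at the start; "moment": the same for the moment, N m; "finger_gap": finger opening in m; "finger_force": force on a finger pad.
Only numpy, scipy, OpenCV 4.12 (cv2) and the standard library are available. Lean on these libraries where they do the work, as an engineer would, in place of code of your own. Each camera call takes 0.05 s, during which the arm holds its last target. There are 200 camera calls.

## Working session

There is one attempt and no reset: what is moved stays moved. The work goes in short steps, each a Python script; the robot and the scene stay as the last script left them, time stands still between calls to the robot, and variables do not carry over. Pictures are saved under pics/ and viewed, at most 10 in all, crops included, and the job is handed in when it is done.

```bash
ls; mkdir -p pics
cat > h.py <<'E'
from bench import *
import numpy as np, cv2
def ray(im,u,v):
    K=np.array(im["camera_matrix"]);x=(u-K[0,2])/K[0,0];y=(v-K[1,2])/K[1,1]
    k=im["k1"];xd,yd=x,y
    for _ in range(20):
        r2=x*x+y*y;x,y=xd/(1+k*r2),yd/(1+k*r2)
    return x,y
def px2w(im,u,v,d=None):
    if d is None:d=float(im["depth"][int(v),int(u)])
    x,y=ray(im,u,v);c=np.array([x*d,-y*d,-d,1]);return (np.linalg.inv(np.array(im["view"]))@c)[:3]
def atz(im,u,v,z):
    a=px2w(im,u,v,.1);b=px2w(im,u,v,1.);t=(z-a[2])/(b[2]-a[2]);return a+t*(b-a)
def tri(im1,p1,im2,p2):
    A=[];
    L=[(px2w(im1,*p1,.1),px2w(im1,*p1,1.)),(px2w(im2,*p2,.1),px2w(im2,*p2,1.))]
    M=np.zeros((3,3));r=np.zeros(3)
    for a,b in L:
        d=(b-a)/np.linalg.norm(b-a);P=np.eye(3)-np.outer(d,d);M+=P;r+=P@a
    return np.linalg.solve(M,r)
E
python3 - <<'E'
from h import *
import pickle
for n in("scene","top"):
    im=get_image(n);pickle.dump(im,open(n+".pkl","wb"));cv2.imwrite(f"pics/{n}0.png",im["frame"]);print(n,np.round(np.array(im["view"]),3).tolist(),im["k1"],im["camera_matrix"])
print(state())
E
```

```text
pics
scene [[-0.032, 0.999, 0.01, 0.088], [-0.838, -0.032, 0.545, 0.364], [0.546, 0.009, 0.838, -1.537], [0.0, 0.0, 0.0, 1.0]] -0.019787106796349627 [[472.83204478   0.         313.6885671 ]
 [  0.         472.83204478 197.95627843]
 [  0.           0.           1.        ]]
top [[0.018, -0.999, 0.029, -0.091], [0.992, 0.022, 0.126, -0.504], [-0.126, 0.026, 0.992, -1.262], [0.0, 0.0, 0.0, 1.0]] -0.1392672437027963 [[480.74051147   0.         319.75465101]
 [  0.         480.74051147 197.88080112]
 [  0.           0.           1.        ]]
{'time': 0.1, 'joint_pos': array([ 1.23828312e+00,  9.17391436e-02,  1.23174054e+00, -4.67443559e-05,
        1.81981261e+00, -5.67081961e-02]), 'dq': array([-7.63265417e-04, -7.33466436e-04, -2.89156342e-03, -3.33359082e-04,
        1.25637067e-03,  8.99917240e-05]), 'joint_torque': array([ 1.76099693e-03, -4.47861636e+01, -4.07566309e+01,  6.99203624e-02,
        2.84727785e-02, -9.09457572e-05]), 'ee_pos': array([0.16331986, 0.57704118, 0.20776066]), 'ee_rot': array([-1.42113160e-04,  1.37471476e-01,  9.90505361e-01, -8.38156964e-04]), 'ft_force': array([ 0.23807645, -0.4066843 ,  0.41822732]), 'moment': array([ 0.02117438,  0.05573379, -0.00162013]), 'finger_force': 0.0, 'finger_gap': 0.08791847805101081}
```

View pics/scene0.png

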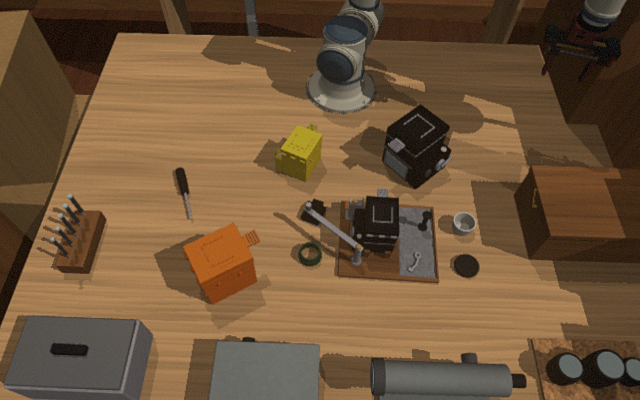

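View pics/top0.png

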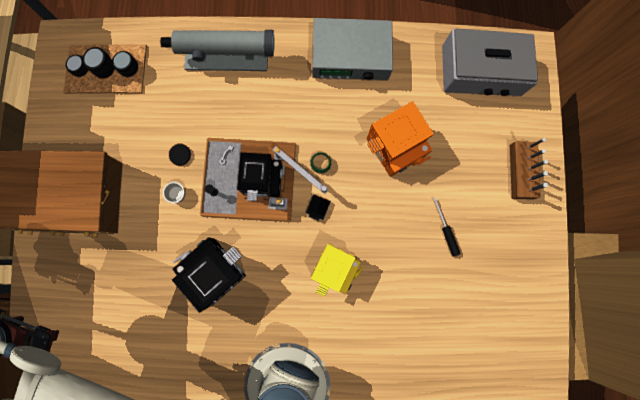

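The scene view shows the small black camera in the cradle at about (380,222), with the keeper knob near (308,205) and the pivot near (357,258). In the top view the camera is at (258,172), the knob at (323,188) and the tab at (252,196). I'll enlarge both.

Run:
```python
import pickle,cv2
for n,(x,y,w,h) in dict(scene=(295,180,150,110),top=(195,128,140,100)).items():
    f=pickle.load(open(n+".pkl","rb"))["frame"][y:y+h,x:x+w]
    f=cv2.convertScaleAbs(f,alpha=1.3,beta=25)
    f=cv2.resize(f,None,fx=5,fy=5,interpolation=cv2.INTER_CUBIC)
    for i in range(0,w,10):
        cv2.putText(f,str(x+i),(i*5,8),0,.3,(0,255,255));cv2.line(f,(i*5,10),(i*5,16),(0,255,255))
    for i in range(0,h,10):
        cv2.putText(f,str(y+i),(0,i*5),0,.3,(0,255,255));cv2.line(f,(20,i*5),(26,i*5),(0,255,255))
    cv2.imwrite(f"pics/{n}1.png",f)
```

```text
(no output)
```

View pics/scene1.png

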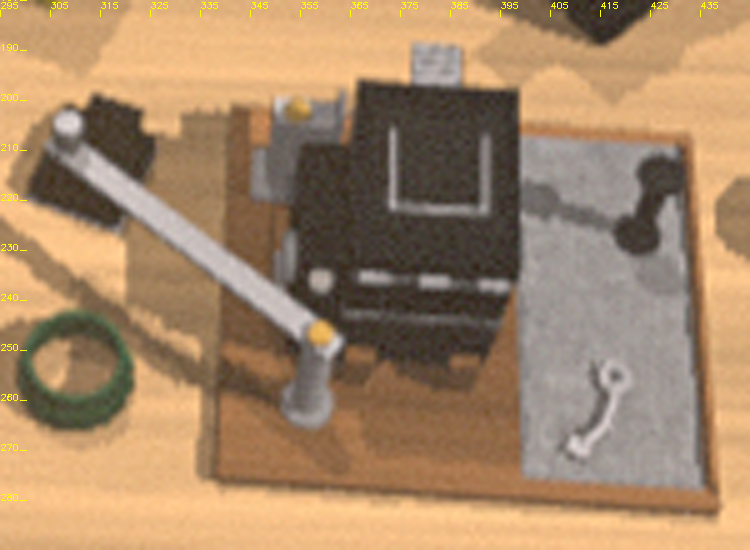

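View pics/top1.png

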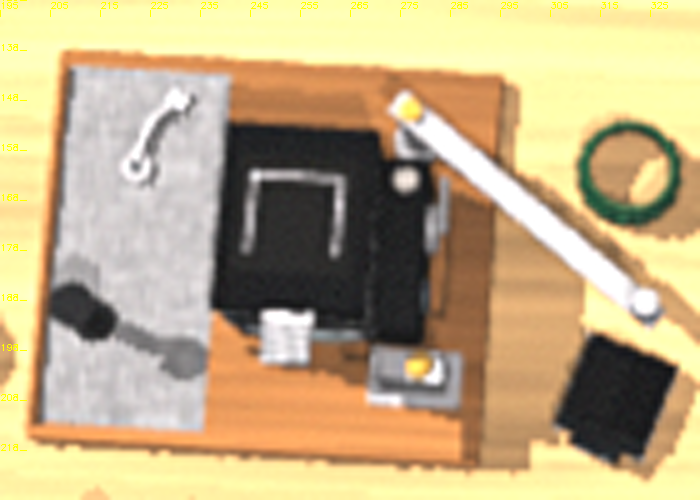

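Scene crop: knob top at (308.6,204.4), pivot cap at (359,246.4), tab tip at (382.4,188.8), catch ball at (354.8,201.4). Top crop: knob at (324,188), pivot at (277.2,149.6), tab tip at (252,200.8), catch at (279,201.2). Next I'll triangulate these.

```bash
cat > m.py <<'E'
from h import *
import pickle
S=pickle.load(open("scene.pkl","rb"));T=pickle.load(open("top.pkl","rb"))
s=lambda u,v:(u/5+295-.4,v/5+180-.4)
t=lambda u,v:(u/5+195-.4,v/5+128-.4)
P=dict(knob=((68,122),(645,299)),pivot=((320,332),(411,108)),tabtip=((437,44),(286,364)),tabbase=((437,85),(289,310)),ball=((299,107),(420,366)),
 cF_py=((519,90),(212,306)),cF_my=((358,80),(368,319)),cH_my=((345,276),(381,132)),cH_py=((519,286),(232,127)),button=((320,280),(405,180)),
 boardA=((690,135),(32,437)),boardB=((718,512),(65,53)),boardC=((216,482),(504,76)))
for k,(a,b) in P.items():
    x=tri(S,s(*a),T,t(*b)); i=px2w(S,*s(*a)); j=px2w(T,*t(*b))
    print(k,np.round(x,4),"depthS",np.round(i,4),"depthT",np.round(j,4))
E
python3 m.py
```

```text
knob [ 0.5238 -0.0871  0.1043] depthS [ 0.5263 -0.0859  0.1082] depthT [ 0.5233 -0.088   0.1081]
pivot [0.6252 0.0366 0.0849] depthS [0.6264 0.0375 0.0872] depthT [0.6243 0.0353 0.0884]
tabtip [0.4841 0.0931 0.1244] depthS [0.4903 0.0934 0.1335] depthT [0.4833 0.0906 0.1307]
tabbase [0.5108 0.0917 0.1281] depthS [0.5156 0.0919 0.1354] depthT [0.5098 0.0896 0.1348]
ball [0.4907 0.0291 0.0732] depthS [0.4961 0.03   0.0817] depthT [0.4894 0.0268 0.0829]
cF_py [0.5121 0.131  0.1279] depthS [0.517  0.1315 0.1354] depthT [0.5107 0.1277 0.1367]
cF_my [0.5076 0.053  0.1254] depthS [ 0.4206  0.0711 -0.0057] depthT [0.5096 0.0523 0.1096]
cH_my [0.6069 0.0484 0.1076] depthS [0.5878 0.0518 0.0728] depthT [0.6024 0.0473 0.1284]
cH_py [0.6085 0.128  0.1062] depthS [0.5565 0.1488 0.0113] depthT [0.6035 0.1228 0.128 ]
button [0.5894 0.039  0.071 ] depthS [0.5939 0.0389 0.0791] depthT [0.5881 0.0379 0.0774]
boardA [0.4553 0.247  0.0027] depthS [0.4606 0.2474 0.0112] depthT [0.4544 0.2428 0.0091]
boardB [ 0.6731  0.2398 -0.0017] depthS [0.6755 0.2403 0.0039] depthT [0.6689 0.2344 0.0141]
boardC [ 0.6651 -0.0086 -0.0032] depthS [ 0.6651 -0.0069 -0.0032] depthT [ 6.643e-01 -1.040e-02 -5.000e-04]
```

```bash
cat >> h.py <<'E'
YAW=-0.033; PIV=np.array([.6252,.0366])
def q(a):  # tool down, tool x at angle a
    R=np.array([[np.cos(a),np.sin(a),0],[np.sin(a),-np.cos(a),0],[0,0,-1]])
    from scipy.spatial.transform import Rotation as Ro
    v=Ro.from_matrix(R).as_quat();return [v[3],v[0],v[1],v[2]]
def kp(th,off,z):
    f=np.pi+YAW+th;t=np.array([np.sin(f),-np.cos(f)])
    p=PIV+.16*np.array([np.cos(f),np.sin(f)])-t*off
    return [*p,z],q(np.arctan2(t[1],t[0])),t
E
python3 - <<'E'
from h import *
gap=close()
p=state()["ee_pos"];move_l([p[0],p[1],.33],.3)
p,o,t=kp(.918,.05,.28);move_to(p,o)
p[2]=.100;move_l(p,.2)
st=state();print(st["time"],st["ee_pos"],st["ft_force"],st["finger_gap"])
f0=np.array(st["ft_force"])
for th in np.arange(.918,.2,-.06):
    p,o,t=kp(th,.017,.100);move_l(p,.12,orientation=o)
    s=state();F=np.array(s["ft_force"])-f0;print(round(th,2),np.round(F,1),round(s["time"],2))
    if np.linalg.norm(F)>25:break
E
```

```text
5.8833 [ 0.56338415 -0.11898216  0.10173968] [ 0.31205623 -0.67125994  0.52032494] 0.0002768579160916985
0.92 [ 0.   0.7 -0.7] 6.31
0.86 [-0.8  1.  -0.3] 6.56
0.8 [-0.9  0.3 -1.3] 6.81
0.74 [-0.3  1.  -1.5] 7.06
0.68 [-1.   0.9 -0.8] 7.31
0.62 [-0.7 -0.2 -1.2] 7.56
0.56 [-0.2  1.1 -0. ] 7.81
0.5 [ 0.3  0.8 -0.1] 8.06
0.44 [-0.6  1.3 -0.5] 8.31
0.38 [-0.9  0.1 -0.8] 8.56
0.32 [-0.   1.1 -0.7] 8.81
0.26 [-0.5 -0.3 -1. ] 9.06
```

Run:
```python
from h import *
im=get_image("scene");x,y,w,h=295,180,150,110
f=cv2.resize(im["frame"][y:y+h,x:x+w],None,fx=5,fy=5,interpolation=cv2.INTER_CUBIC)
cv2.imwrite("pics/k1.png",cv2.convertScaleAbs(f,alpha=1.3,beta=25))
```

```text
(no output)
```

View pics/k1.png

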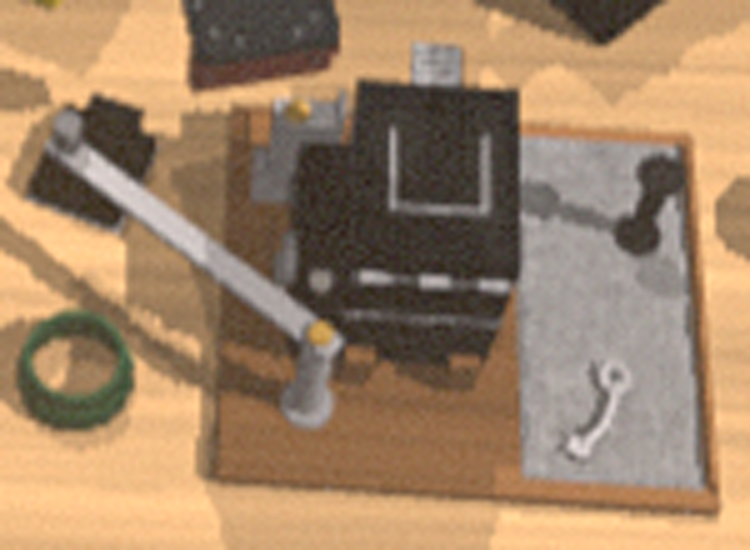

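The bar has not moved: the knob is still at crop (68,125). I'll check where the TCP projects in the image and what is there.

Run:
```python
from h import *
im=get_image("scene");s=state();p=s["ee_pos"];print(p,s["ee_rot"],s["time"],s["finger_gap"],np.round(s["joint_pos"],3))
def proj(im,X):
    c=np.array(im["view"])@[*X,1];x,y=c[0]/-c[2],-c[1]/-c[2];k=1+im["k1"]*(x*x+y*y);K=np.array(im["camera_matrix"])
    return K[0,0]*x*k+K[0,2],K[1,1]*y*k+K[1,2]
for d in(-.008,.011,.07,.15):print(d,proj(im,p+[0,0,d]))
im2=get_image("top");
for d in(-.008,.07):print(proj(im2,p+[0,0,d]))
a=cv2.resize(im["frame"][100:270,260:430],(595,595));b=cv2.resize(im2["frame"][120:270,230:430],(0,0),fx=4,fy=4)
cv2.imwrite("pics/k2.png",cv2.resize(im["frame"][80:270,240:430],(590,590)))
```

```text
[ 0.47323409 -0.01613612  0.10002555] [ 1.75376271e-04  6.22310552e-01  7.82770425e-01 -9.05526945e-05] 9.1583 0.0006568990959029216 [-0.106 -0.249  1.746 -0.     1.645 -0.333]
-0.008 (np.float64(336.4394681656105), np.float64(190.6469002519196))
0.011 (np.float64(336.82198267493925), np.float64(186.41608915046777))
0.07 (np.float64(338.07752749127957), np.float64(172.52361360288168))
0.15 (np.float64(339.9634866916056), np.float64(151.6398101697622))
(np.float64(294.9804397905545), np.float64(207.01295074940094))
(np.float64(294.25260974488185), np.float64(203.53383089253694))
```

View pics/k2.png

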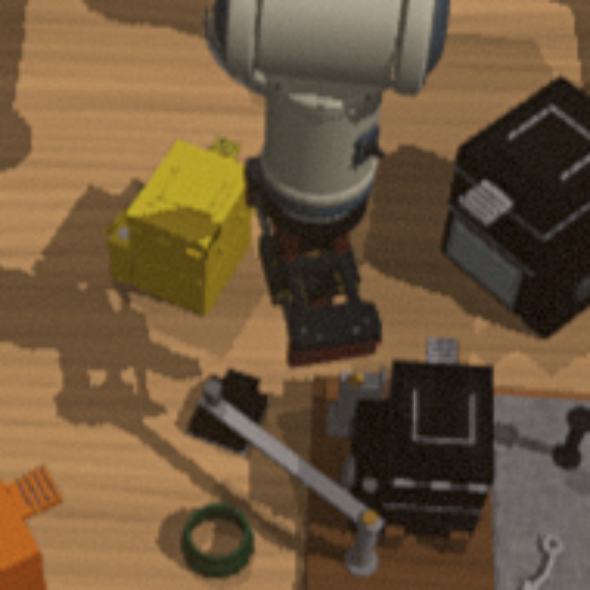

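The gripper's dark end shows centred at pixel (348,193), while the TCP projects to (336,191). The depth data should show where the fingers really are.

Run:
```python
from h import *
p=np.array(state()["ee_pos"])
for n in("scene","top"):
    im=get_image(n);pts=[]
    for v in range(130,240):
        for u in range(250,400):
            d=im["depth"][v,u]
            if d>0:
                w=px2w(im,u,v)
                if np.hypot(*(w[:2]-p[:2]))<.1 and .05<w[2]<.3 : pts.append([*w,u,v])
    P=np.array(pts);print(n,len(P))
    for a in np.arange(.05,.3,.02):
        m=P[(P[:,2]>=a)&(P[:,2]<a+.02)]
        if len(m):print(round(a,2),len(m),"min",np.round(m.min(0),3),"max",np.round(m.max(0),3))
```

```text
scene 2148
0.05 55 min [4.99e-01 1.70e-02 5.20e-02 3.49e+02 2.05e+02] max [5.64e-01 5.00e-02 7.00e-02 3.62e+02 2.28e+02]
0.07 412 min [ 4.86e-01 -9.60e-02  7.00e-02  3.04e+02  1.98e+02] max [5.73e-01 5.40e-02 9.00e-02 3.64e+02 2.26e+02]
0.09 52 min [ 5.05e-01 -9.40e-02  9.10e-02  3.05e+02  2.01e+02] max [5.44e-01 5.40e-02 1.10e-01 3.65e+02 2.12e+02]
0.11 7 min [ 5.20e-01 -8.60e-02  1.10e-01  3.08e+02  1.99e+02] max [5.42e-01 5.90e-02 1.30e-01 3.68e+02 2.11e+02]
0.13 71 min [4.89e-01 5.30e-02 1.31e-01 3.66e+02 1.88e+02] max [5.44e-01 8.10e-02 1.38e-01 3.77e+02 2.07e+02]
0.15 2 min [ 4.84e-01 -2.60e-02  1.62e-01  3.34e+02  1.78e+02] max [ 4.89e-01 -2.50e-02  1.64e-01  3.34e+02  1.79e+02]
0.17 4 min [ 4.99e-01 -1.30e-02  1.88e-01  3.40e+02  1.77e+02] max [ 5.00e-01 -1.00e-03  1.90e-01  3.45e+02  1.77e+02]
0.19 240 min [ 4.09e-01 -6.40e-02  1.90e-01  3.19e+02  1.41e+02] max [5.64e-01 3.30e-02 2.10e-01 3.60e+02 1.97e+02]
0.21 362 min [ 3.99e-01 -6.70e-02  2.10e-01  3.18e+02  1.33e+02] max [5.69e-01 3.40e-02 2.30e-01 3.62e+02 1.94e+02]
0.23 679 min [ 3.96e-01 -6.50e-02  2.30e-01  3.19e+02 
[... 420 characters left out ...]
 6 min [ 5.35e-01 -6.60e-02  7.90e-02  3.14e+02  1.79e+02] max [ 5.49e-01 -6.40e-02  8.90e-02  3.15e+02  1.84e+02]
0.19 5 min [ 4.14e-01 -4.00e-03  2.07e-01  2.86e+02  2.22e+02] max [4.25e-01 1.00e-03 2.10e-01 2.88e+02 2.27e+02]
0.21 24 min [ 3.86e-01 -5.20e-02  2.10e-01  2.86e+02  2.14e+02] max [4.45e-01 1.00e-03 2.29e-01 3.09e+02 2.39e+02]
0.23 401 min [ 3.85e-01 -5.20e-02  2.30e-01  2.86e+02  1.61e+02] max [ 5.64e-01 -1.00e-03  2.49e-01  3.09e+02  2.39e+02]
0.25 16 min [ 4.30e-01 -4.50e-02  2.53e-01  2.89e+02  2.15e+02] max [ 4.38e-01 -8.00e-03  2.69e-01  3.06e+02  2.18e+02]
0.27 104 min [ 4.28e-01 -5.60e-02  2.73e-01  2.81e+02  2.08e+02] max [4.52e-01 9.00e-03 2.89e-01 3.11e+02 2.18e+02]
```

Run:
```python
from h import *
p=state()["ee_pos"];move_l([p[0],p[1],.16],.3)
p,o,t=kp(.918,.04,.16);move_to(p,q(np.pi+YAW));p[2]=.096;move_l(p,.2)
s=state();P=s["ee_pos"];print(P,s["time"],s["ft_force"],s["finger_gap"])
im=get_image("scene")
def proj(im,X):
    c=np.array(im["view"])@[*X,1];x,y=c[0]/-c[2],-c[1]/-c[2];k=1+im["k1"]*(x*x+y*y);K=np.array(im["camera_matrix"])
    return K[0,0]*x*k+K[0,2],K[1,1]*y*k+K[1,2]
print([np.round(proj(im,P+[0,0,d]),1) for d in(-.008,.011,.072)])
f=cv2.resize(im["frame"][130:230,250:370],None,fx=6,fy=6,interpolation=cv2.INTER_CUBIC)
cv2.imwrite("pics/k3.png",cv2.convertScaleAbs(f,alpha=1.5,beta=30))
```

```text
[ 0.55456943 -0.11229268  0.09617609] 11.4417 [-0.22211887 -1.09054914  0.26818563] 9.74015274368436e-05
[array([297. , 217.7]), array([296.9, 213.7]), array([296.4, 200.1])]
```

View pics/k3.png

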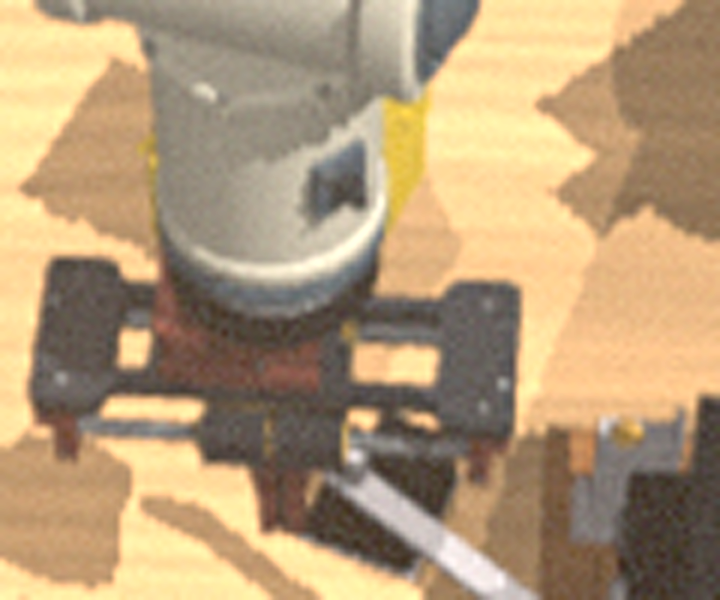

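The fingertips are at crop (285,525), which is pixel (297.5,217.5) and matches the projection. The knob is at (309,207), so I'll push in small steps and track the knob.

Run:
```python
from h import *
f0=np.array(state()["ft_force"]);o=None
def knob():
    im=get_image("scene")  # bar/knob depth points: bright grey above .1
    pts=[px2w(im,u,v) for v in range(190,225) for u in range(290,345) if im["depth"][v,u]>0]
    P=np.array([w for w in pts if .079<w[2]<.093 and .45<w[0]<.61])
    # bar direction from the pivot
    d=P[:,:2]-PIV;r=np.hypot(*d.T);m=(r>.04)&(r<.13);a=np.unwrap(np.arctan2(d[m,1],d[m,0])%(2*np.pi));return round(float(np.median(a)-np.pi-YAW),3),m.sum()
print(knob())
for off in(.03,.025,.02,.015,.01,.005,.0,-.005,-.01):
    p,_,t=kp(.918,off,.096);move_l(p,.05);s=state();print(off,np.round(np.array(s["ft_force"])-f0,1),np.round(s["ee_pos"],4),knob(),round(s["time"],2))
```

```text
(0.929, np.int64(86))
0.03 [-0.2  0.8  1.2] [ 0.5472 -0.106   0.0967] (0.93, np.int64(88)) 11.89
0.025 [-0.6 -0.7  0.1] [ 0.5431 -0.1029  0.096 ] (0.925, np.int64(88)) 12.19
0.02 [-1.2 -0.4  0. ] [ 0.5392 -0.0997  0.096 ] (0.927, np.int64(85)) 12.49
0.015 [ 0.1  0.5 -0.2] [ 0.5353 -0.0966  0.0961] (0.904, np.int64(94)) 12.79
0.01 [-1.6  0.5  0.1] [ 0.5315 -0.0934  0.0961] (0.873, np.int64(99)) 13.09
0.005 [-1.1 -0.1  0.2] [ 0.5276 -0.0902  0.096 ] (0.843, np.int64(104)) 13.39
0.0 [-0.3  0.3  0.5] [ 0.5237 -0.0871  0.096 ] (0.81, np.int64(107)) 13.69
-0.005 [-0.9 -0.9 -0. ] [ 0.5198 -0.0839  0.096 ] (0.782, np.int64(122)) 13.99
-0.01 [-0.2 -1.1  0.1] [ 0.516  -0.0807  0.096 ] (0.753, np.int64(117)) 14.29
```

```bash
cat >> h.py <<'E'
def kang(lo=.04,hi=.13):
    im=get_image("scene")
    pts=[px2w(im,u,v) for v in range(185,245) for u in range(295,365) if im["depth"][v,u]>0]
    P=np.array([w for w in pts if .079<w[2]<.096 and .45<w[0]<.61])
    d=P[:,:2]-PIV;r=np.hypot(*d.T);m=(r>lo)&(r<hi);a=np.arctan2(d[m,1],d[m,0])%(2*np.pi);return round(float(np.median(a)-np.pi-YAW),3),int(m.sum())
E
python3 - <<'E'
from h import *
f0=np.array(state()["ft_force"])
for th in np.arange(.74,.14,-.05):
    p,_,t=kp(th,.015,.096);move_l(p,.12);s=state();k=kang();print(round(th,2),np.round(np.array(s["ft_force"])-f0,1),k,round(s["time"],2))
    if abs(k[0]-th)>.12:break
E
```

```text
0.74 [0.4 0.1 0.3] (0.715, 256) 14.59
0.69 [ 0.2 -0.1  0.5] (0.661, 246) 14.89
0.64 [ 0.6 -1.1 -0.1] (0.615, 247) 15.19
0.59 [ 0.3 -0.4  0.4] (0.57, 240) 15.49
0.54 [-0.2 -1.   0.2] (0.52, 233) 15.79
0.49 [ 0.  -0.3  0.7] (0.461, 250) 16.09
0.44 [ 0.1 -0.8  0.7] (0.423, 234) 16.39
0.39 [ 0.  -0.3 -0.1] (0.363, 243) 16.69
0.34 [-0.4 -0.3 -0.1] (0.312, 249) 16.99
0.29 [-0.4 -0.7 -0.4] (0.263, 242) 17.29
0.24 [-0.  -0.8  1. ] (0.22, 234) 17.59
0.19 [-0.6 -0.1 -0.5] (0.171, 229) 17.89
```

Run:
```python
from h import *
for i,th in enumerate(np.arange(.16,-.10,-.0125)):
    p,_,t=kp(th,.015,.096);move_l(p,.06);s=state();F=np.array(s["ft_force"])
    print(round(th,3),np.round(F,1),kang()[0],round(s["time"],2),np.round(s["ee_pos"],4)[:2])
    if F@[*t,0]<-14:break
```

```text
0.16 [-0.2 -0.7  1.7] 0.164 18.19 [0.4685 0.0014]
0.148 [ 0.2 -1.8  4.1] 0.16 18.49 [0.4682 0.0035]
0.135 [-0.1 -3.8  5.8] 0.162 18.79 [0.468  0.0051]
0.122 [ 0.1 -3.6  5.5] 0.159 19.09 [0.4677 0.0068]
0.11 [-0.2 -3.9  5.9] 0.158 19.39 [0.4674 0.0087]
0.097 [ 0.7 -4.   5.7] 0.154 19.69 [0.4671 0.0107]
0.085 [ 0.2 -4.4  5.9] 0.156 19.99 [0.4668 0.0127]
0.072 [-0.1 -4.1  5.2] 0.154 20.29 [0.4665 0.0147]
0.06 [ 1.1 -4.2  5.6] 0.158 20.59 [0.4662 0.0167]
0.047 [ 1.1 -3.8  5.4] 0.157 20.89 [0.466  0.0187]
0.035 [ 0.3 -2.8  5.3] 0.156 21.19 [0.4657 0.0207]
0.022 [ 0.6 -3.9  6.5] 0.157 21.49 [0.4655 0.023 ]
0.01 [-0.2 -3.3  4.7] 0.16 21.79 [0.4653 0.0249]
-0.003 [-0.1  0.6 -0.3] 0.167 22.09 [0.4644 0.0278]
-0.015 [-0.1 -0.8 -0.7] 0.168 22.39 [0.4644 0.0295]
-0.028 [-0.6  0.2  0.3] 0.17 22.69 [0.4646 0.0314]
-0.04 [-0.2 -1.  -1.1] 0.169 22.99 [0.4645 0.0334]
-0.053 [ 0.5 -1.   0.4] 0.171 23.29 [0.4645 0.0354]
-0.065 [ 0.   0.3 -0.5] 0.163 23.59 [0.4645 0.0374]
-0.078 [-0.1 -0.5 -0.4] 0.167 23.89 [0.4645 0.0394]
-0.09 [0.3 0.3 0.3] 0.166 24.19 [0.4646 0.0414]
```

The steady force with a vertical component suggests the fingers rode over something. I'll lift clear and look with both cameras in one picture.

Run:
```python
from h import *
p=state()["ee_pos"];move_l([p[0],p[1],.16],.3);move_l([.44,-.12,.2],.4)
a=get_image("scene")["frame"][185:265,295:375];b=get_image("top")["frame"][135:215,245:325]
f=np.hstack([cv2.resize(i,(400,400),interpolation=cv2.INTER_CUBIC) for i in(a,b)])
cv2.imwrite("pics/k4.png",cv2.convertScaleAbs(f,alpha=1.2,beta=20));print(state()["time"])
```

```text
25.275
```

View pics/k4.png

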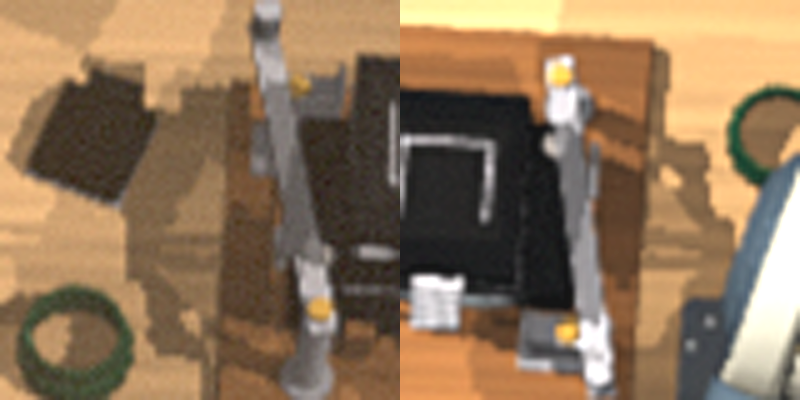

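The bar is stuck at about 0.16 rad against the ball (knob at scene pixel (348,187), top pixel (285,211)), and the fingers slid over the knob's top. I'll repeat the push lower.

Run:
```python
from h import *
S=get_image("scene");T=get_image("top")
print("knob",tri(S,(347.8,187.),T,(284.6,210.6)),px2w(S,348,187),px2w(T,285,211),kang())
p,_,t=kp(.165,.04,.12);p[0]-=.002;move_l(p,.4);p[2]=.084;move_l(p,.15)
s=state();f0=np.array(s["ft_force"]);print(np.round(s["ft_force"],1),s["ee_pos"],s["time"])
for th,off in [(.165,.02)]+[(x,.016) for x in np.arange(.15,-.06,-.02)]:
    p,_,t=kp(th,off,.084);p[0]-=.002;move_l(p,.08);s=state();F=np.array(s["ft_force"])
    print(round(th,3),np.round(F,1),round(s["time"],2),np.round(s["ee_pos"],4))
    if F@[*t,0]<-14 or abs(F[2])>12:break
print(kang())
```

```text
knob [0.46315452 0.0113065  0.09534113] [0.47304116 0.01199271 0.10973827] [0.46014162 0.00807412 0.11523193] (0.168, 235)
[-1.   0.5  0.6] [ 0.46994088 -0.02486315  0.08483903] 26.2917
0.165 [-0.4 -0.2  0.3] 26.69 [ 0.4676 -0.0039  0.0848]
0.15 [ 0.5 -0.1  0.5] 26.94 [0.4661 0.0023 0.0841]
0.13 [ 0.2  0.3 -0. ] 27.19 [0.4654 0.0053 0.0839]
0.11 [ 0.3  0.2 -0.6] 27.44 [0.4649 0.0085 0.084 ]
0.09 [ 0.4 -0.3  0.6] 27.69 [0.4643 0.0118 0.084 ]
0.07 [-0.3 -0.7 -0.8] 27.94 [0.4638 0.015  0.084 ]
0.05 [ 0.  -0.6  0.6] 28.19 [0.4634 0.0182 0.084 ]
0.03 [0.2 0.2 0.5] 28.44 [0.4631 0.0213 0.084 ]
0.01 [ 0.3  0.1 -0. ] 28.69 [0.4629 0.0245 0.084 ]
-0.01 [ 0.7 -0.5  0.3] 28.94 [0.4627 0.0275 0.084 ]
-0.03 [  1.  -10.5   0.4] 29.19 [0.4627 0.028  0.0841]
-0.05 [  0.3 -19.8  -0.4] 29.44 [0.4627 0.0284 0.0841]
(-0.026, 217)
```

The bar met its stop: force jumped to 20 N and the angle reads about 0. I'll retreat, confirm, and measure the true fingertip height and the tab from depth.

Run:
```python
from h import *
p=np.array(state()["ee_pos"]);move_l(p+[0,-.035,0],.3);move_l(p+[-.01,-.035,.06],.3)
print("keeper",kang())
c=np.array(state()["ee_pos"]);S=get_image("scene");T=get_image("top")
print("tcp",c,state()["time"])
P=[]
for v in range(100,260):
    for u in range(280,400):
        if S["depth"][v,u]>0:
            w=px2w(S,u,v)
            if np.hypot(*(w[:2]-c[:2]))<.016 and .07<w[2]<.25:P.append([*w,u,v])
P=np.array(P);P=P[np.argsort(P[:,2])];print("finger",len(P));print(np.round(P[:30:2],3))
# tab & cover from both: points z>.118
for n,im,(u0,u1,v0,v1) in(("S",S,(360,402,180,240)),("T",T,(232,275,150,208))):
    Q=[]
    for v in range(v0,v1):
        for u in range(u0,u1):
            if im["depth"][v,u]>0:
                w=px2w(im,u,v)
                if w[2]>.117:Q.append(w)
    Q=np.array(Q);tb=Q[Q[:,0]<.507];cv=Q[Q[:,0]>.515]
    print(n,"tab",len(tb),np.round(tb.min(0),4),np.round(tb.max(0),4),np.round(np.median(tb,0),4))
    print(" cover",np.round(np.percentile(cv,1,0),4),np.round(np.percentile(cv,99,0),4),np.round(cv.mean(0),4))
    A=np.c_[cv[:,:2],np.ones(len(cv))];print(" plane",np.round(np.linalg.lstsq(A,cv[:,2],rcond=None)[0],4))
```

```text
keeper (-0.013, 216)
tcp [ 0.45287108 -0.00576949  0.14440214] 30.275
finger 95
[[ 4.65e-01 -6.00e-03  1.58e-01  3.42e+02  1.73e+02]
 [ 4.66e-01 -8.00e-03  1.59e-01  3.41e+02  1.73e+02]
 [ 4.67e-01 -1.10e-02  1.60e-01  3.40e+02  1.73e+02]
 [ 4.68e-01 -1.00e-03  1.62e-01  3.44e+02  1.73e+02]
 [ 4.65e-01  1.00e-03  1.62e-01  3.45e+02  1.72e+02]
 [ 4.66e-01 -4.00e-03  1.63e-01  3.43e+02  1.72e+02]
 [ 4.67e-01 -2.00e-03  1.65e-01  3.44e+02  1.72e+02]
 [ 4.67e-01 -1.10e-02  1.68e-01  3.40e+02  1.71e+02]
 [ 4.68e-01 -4.00e-03  1.69e-01  3.43e+02  1.71e+02]
 [ 4.65e-01 -9.00e-03  1.70e-01  3.41e+02  1.70e+02]
 [ 4.66e-01 -4.00e-03  1.71e-01  3.43e+02  1.70e+02]
 [ 4.67e-01 -1.20e-02  1.72e-01  3.40e+02  1.70e+02]
 [ 4.65e-01 -1.40e-02  1.73e-01  3.39e+02  1.69e+02]
 [ 4.66e-01 -9.00e-03  1.75e-01  3.41e+02  1.69e+02]
 [ 4.64e-01 -5.00e-03  1.77e-01  3.43e+02  1.68e+02]]
S tab 75 [0.4845 0.0809 0.1247] [0.5069 0.1037 0.1352] [0.4977 0.0913 0.1304]
 cover [0.5164 0.0509 0.1186] [0.6099 0.1289 0.1381] [0.5653 0.0897 0.131 ]
 plane [-0.1072  0.0137  0.1904]
T tab 1274 [0.4235 0.0066 0.5051] [0.5005 0.0604 0.5563] [0.4555 0.0319 0.5453]
 cover [0.5162 0.0499 0.1235] [0.6039 0.1267 0.1401] [0.5744 0.0978 0.132 ]
 plane [-0.1079  0.0004  0.1939]
```

The true fingertips are about 13 mm above the TCP (depth shows .158 against TCP .144), which explains the ride-over. The cover is about 0.107 rad ajar. I'll now grip the tab and swing the cover open.

```bash
cat >> h.py <<'E'
H=np.array([.6075,.0880,.1125])  # hinge (y adjusted by yaw)
def tabp(th,r=.115,dz=-.022):
    dx=-r*np.cos(th)+.006*np.sin(th);return [H[0]+dx*np.cos(YAW),H[1]+dx*np.sin(YAW),H[2]+r*np.sin(th)+.006*np.cos(th)+dz]
E
python3 - <<'E'
from h import *
p=tabp(.107);print(p)
gripper_open();move_l([p[0],p[1],.155],.35);move_l(p,.15);print(np.round(state()["ft_force"],1),state()["time"])
close();s=state();print("gap",s["finger_gap"],np.round(s["ft_force"],1),s["time"])
if .02<s["finger_gap"]<.028:
    for th in list(np.arange(.25,1.96,.2)):
        move_l(tabp(th),.12);s=state();F=np.array(s["ft_force"]);print(round(th,2),np.round(F,1),round(s["finger_gap"],4),round(s["time"],2))
        if np.linalg.norm(F)>45 or s["finger_gap"]<.02:break
E
```

```text
[np.float64(0.49386037017544815), np.float64(0.09175146966657491), np.float64(0.10874721920402075)]
[ 0.9 -0.1  0.6] 32.5667
gap 0.023264346877654853 [-0.4  3.   0.4] 33.575
0.25 [-2.   1.9  0. ] 0.0236 33.86
0.45 [-0.1  1.5  0.4] 0.0238 34.2
0.65 [ 1.7  0.3 -2.1] 0.0233 34.54
0.85 [ 0.2  0.8 -1.7] 0.0234 34.88
1.05 [-0.   1.1 -2.5] 0.0235 35.23
1.25 [-0.1 -0.2 -2.7] 0.0234 35.57
1.45 [-1.5  1.5  0.4] 0.0236 35.91
1.65 [-0.5  1.5  4.6] 0.0232 36.25
1.85 [1.7 0.3 7.7] 0.0231 36.59
```

Run:
```python
from h import *
for th in (1.95,2.0,2.04,2.08,2.12):
    move_l(tabp(th),.1);s=state();F=np.array(s["ft_force"]);print(th,np.round(F,1),round(s["finger_gap"],4),round(s["time"],2))
    if np.linalg.norm(F)>25:break
gripper_open();p=np.array(state()["ee_pos"]);move_l(p+[-.01,0,.06],.3);move_l([.44,.0,.26],.5)
import pickle
S=get_image("scene");T=get_image("top");pickle.dump((S,T),open("o.pkl","wb"));print(state()["time"],kang())
f=np.hstack([cv2.resize(i,(400,500),interpolation=cv2.INTER_CUBIC) for i in(S["frame"][170:270,335:415],T["frame"][115:215,225:305])])
cv2.imwrite("pics/o1.png",cv2.convertScaleAbs(f,alpha=1.3,beta=25))
```

```text
1.95 [2.9 0.6 7.6] 0.0226 36.86
2.0 [ 3.5 -0.   8.8] 0.0222 37.11
2.04 [ 3.3 -1.2  9.2] 0.0227 37.36
2.08 [ 4.3 -0.2  9.4] 0.0226 37.61
2.12 [ 2.7 -0.6 12.3] 0.0224 37.86
40.2083 (-0.014, 200)
```

View pics/o1.png

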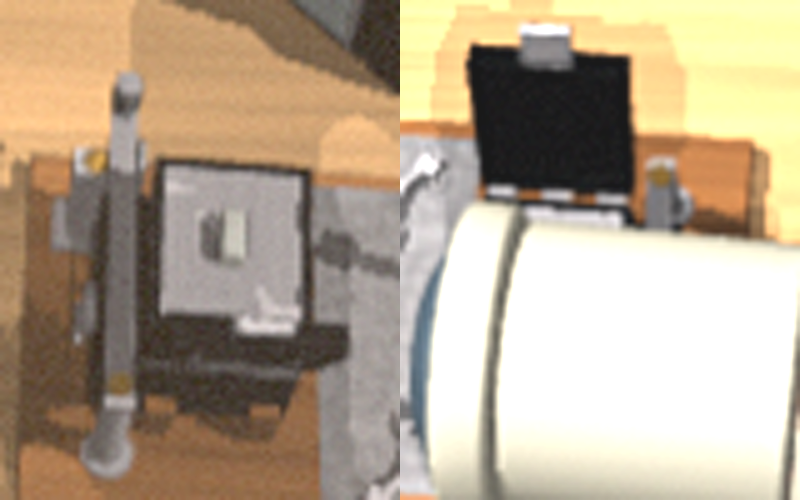

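The cover is open, the keeper is shut, and the fin top shows at scene crop (235,234), which is pixel (381.6,216.4). I'll measure the fin and the cover angle.

Run:
```python
from h import *
import pickle
S,T=pickle.load(open("o.pkl","rb"))
print("fin atz",atz(S,381.6,216.4,.122),px2w(S,382,216))
P=np.array([[*px2w(S,u,v),u,v] for v in range(203,235) for u in range(368,396) if S["depth"][v,u]>0])
m=P[(P[:,2]>.112)&(P[:,2]<.135)&(abs(P[:,1]-.089)<.022)&(abs(P[:,0]-.558)<.03)]
print("fin pts",len(m),np.round(m.min(0),4),np.round(m.max(0),4),np.round(np.median(m,0),4))
w=P[(P[:,2]>.1)&(P[:,2]<.125)];print("rim",np.round(np.percentile(w,2,0),3),np.round(np.percentile(w,98,0),3))
for u,v in((254.6,121),(254,126),(250,130),(250,140),(250,148)):
    x=px2w(T,u,v);print(u,v,np.round(x,4),"angle",round(float(np.pi-np.arctan2(x[2]-H[2],x[0]-H[0])),3))
```

```text
fin atz [0.56335162 0.09050008 0.122     ] [0.56179271 0.09161613 0.12132084]
fin pts 60 [5.30e-01 6.73e-02 1.12e-01 3.71e+02 2.07e+02] [5.823e-01 1.090e-01 1.247e-01 3.880e+02 2.250e+02] [5.615e-01 8.920e-02 1.198e-01 3.810e+02 2.160e+02]
rim [5.17e-01 6.00e-02 1.04e-01 3.68e+02 2.03e+02] [5.97e-01 1.25e-01 1.21e-01 3.95e+02 2.32e+02]
254.6 121 [0.6595 0.0804 0.225 ] angle 2.004
254 126 [0.652  0.0833 0.2084] angle 2.005
250 130 [0.6507 0.0964 0.1762] angle 2.167
250 140 [0.6347 0.0999 0.14  ] angle 2.35
250 148 [0.6201 0.1023 0.1139] angle 3.029
```

The cover reads 2.0 rad, fully open, and the fin top is at about (.5615,.0897,.122). Next I'll grasp just above the rim and lift.

Run:
```python
from h import *
x,y=.5612,.0897
move_l([x,y,.20],.3);move_l([x,y,.1005],.12);f0=np.array(state()["ft_force"]);print(np.round(f0,1))
close();s=state();print("gap",s["finger_gap"],s["finger_force"],np.round(s["ft_force"]-f0,1),s["time"])
if .010<s["finger_gap"]<.014:
    for dz,v in((.01,.04),(.05,.08),(.165,.12)):
        move_l([x,y,.1005+dz],v);s=state();print(dz,round(s["finger_gap"],4),np.round(np.array(s["ft_force"])-f0,1),round(s["time"],2))
        if s["ft_force"][2]-f0[2]<-8:break
```

```text
[-0.   0.7 -0.3]
gap 0.01163443333937468 29.985364973545074 [-0.1 -0.7 -0.5] 43.075
0.01 0.0118 [ 0.5 -0.9 -1.6] 43.48
0.05 0.0114 [-0.2 -0.6 -2.1] 44.12
0.165 0.0116 [ 0.3 -1.2 -1. ] 45.23
```

Run:
```python
from h import *
hold(.3);S=get_image("scene");s=state();print(s["ee_pos"],s["finger_gap"],s["ft_force"],s["time"],kang())
P=np.array([px2w(S,u,v) for v in range(130,235) for u in range(350,415) if S["depth"][v,u]>0])
m=P[(abs(P[:,0]-.561)<.055)&(abs(P[:,1]-.09)<.045)&(P[:,2]>.2)&(P[:,2]<.275)];print(len(m),np.round(np.percentile(m,[1,99],axis=0),3))
cv2.imwrite("pics/f.png",cv2.convertScaleAbs(cv2.resize(S["frame"][130:270,310:430],None,fx=4,fy=4,interpolation=cv2.INTER_CUBIC),alpha=1.3,beta=25))
```

```text
[0.56111324 0.08967853 0.26518184] 0.011764844698315785 [-0.75969236 -0.09883609 -1.94097632] 45.5833 (-0.012, 201)
885 [[0.524 0.057 0.234]
 [0.601 0.121 0.269]]
```

View pics/f.png

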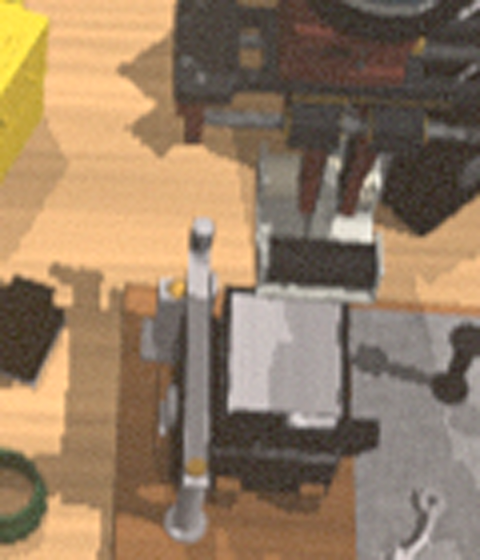

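The insert hangs level around crop (318,250), with its underside at about 0.234 m, 12 cm above the rim. The keeper is shut, the cover open and the camera seated.

```bash
python3 -c "
from bench import *
print(job_done())"
```

```text
the job is handed in; nothing more can be done
None
```

The job is handed in: I shut the keeper against its stop, then opened the cover to about 2.0 rad. The gripper still holds the film insert, level, about 12 cm above the camera's open back. I inferred the detent click from the keeper reading about 0 rad after I backed off; the force readings didn't show it.

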